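# Catch the blocks from the spring-gated chute

### The arm

A 7-joint arm with a two-finger parallel gripper is mounted at the origin on a cart in front of the work surface, level with it; the furniture and walls round the work are solid. World frame = base frame: x ahead of the robot, y to its left, z up, the work surface at z = 0. Lengths are in m, angles in rad, forces in N, time in s.
With the tool pointing down it reaches from about 0.4 to 0.9 m from the base axis. Payload 5.5 kg.
Tool frame: the origin (TCP) lies midway between the tips of the shut fingers; the grasp point (between the pads) lies 19 mm behind it; z points along the fingers, y is the line along which they close (so a half turn about z gives the same grasp; the last joint's range is limited). The gripper opens to 92 mm and grips with 3 to 60 N. Pads are 19 mm wide; open, the fingers measure 130 mm over their backs; the gripper's body (75 mm by 190 mm) begins 47 mm behind the grasp point.
Start: joints at [-0.958, 0.501, -0.427, 1.55, 0.221, 1.138, -0.21], TCP at [0.223, 0.611, 0.227] pointing down, gripper open.
Joint ranges: [-2.88, 2.88], [-0.31, 2.03], [-1.54, 1.56], [0.2, 2.42], [-1.41, 4.55], [0.19, 2.02], [-2.57, 2.57]. Speed limits (rad/s): [2.57, 2.57, 3.14, 3.14, 3.14, 3.14, 3.14].

### API

Orientations are given as a unit quaternion [w, x, y, z].
In Python, from station import bot, optics, nets gives the robot as it stands.
- The arm moves only by the tool play_rows, never from a script. Its argument "steps" is a list of rows, each a list of 6 numbers: the shift along the tool's x, y, z normalised to -1 to 1, where 1 is 0.1 m, then the turn, a rotation vector about the tool's x, y, z normalised to -1 to 1, where 1 is 2 pi rad. A call has 1 to 8 rows; each row is the pose to reach, as a shift and turn from the pose commanded when the call began, along the tool's axes at that moment, turning the shorter way round; what a row does not reach only later rows make up. A row lasts 1/8 s, in which the tool goes at most 62.5 mm and 10.7 degrees, less where a joint would pass 70% of its speed; a pose out of reach is approached as far as the arm can. A call with a number of a shift or a turn outside -1 to 1 is refused whole. A call with a gripper value outside its range is refused whole. "jaw" is the gripper command: -1 is shut, 1 is fully open, values between are in proportion, set as the call begins (left out, the last holds). The fingers move at their own pace and stop on an object; "newtons" is the grip in N (left out, the last holds). Time passes only in rows, so rows that repeat a pose let the fingers close. It gives the time, the measured TCP pose, the force, the opening and the grip force at its end, in the units of the state.
- bot.observe(): the state, without advancing time (a new reading comes with each control period).
- optics.grab_frame(name): name is "side" or "top" or "wrist"; returns the picture (400x640x3 uint8, blue, green, red); there is no depth.
- optics.get_calibration(name): a dict with "K" (3x3 intrinsics, pixels), "pose" (4x4, takes a point from camera to world coordinates). Camera axes: x right, y up, looking along -z (the intrinsics and any distortion apply to the point x, -y, -z); pixel columns grow to the right and rows downward; lengths in m; the calibration is good to about 2 mm. A picture is of the moment at which its call begins: read the wrist's pose just before it. get_calibration takes no time and is no camera call; for the wrist camera it gives the pose at the moment of the call.
- bot.sign_off(): hands the job in; it is judged then, once.
Trained networks look in the newest picture that a camera, given by its name, has taken for a name from the list of things; names that differ only in an ending like _2 or _b are one class to them, and where a whole thing is asked for, a point or a joint stands for the part that bears it (a point fixed in the world has none). Each returns a list of dicts, best first, with "conf" (0 to 1); they miss things now and then, are a little off and sometimes report something else, mostly with a low value. They report only what shows in the picture. A call takes as long as a camera call.
- nets.trace(camera, thing): "region" (400x640 bool, what is visible of it) and "at" ([column, row] in pixels, amid what is visible of it).
- nets.mark_of(camera, thing): "at" ([column, row] in pixels: a listed point, or the origin of a listed thing).
The state is a dict: "time_s": time; "q": joint angles; "qvel": joint speeds; "joint_efforts": joint torques, N m; "tcp_pos": TCP position; "ee_rot": TCP orientation; "ft_force": force on the tool from outside, world axes, zero at the start; "moment": the same for the moment, N m; "finger_gap": finger opening in m; "finger_force": force on a finger pad.
Only numpy, scipy, OpenCV 4.12 (cv2) and the standard library are available. Lean on these libraries where they do the work, as an engineer would, in place of code of your own. Each camera call takes 0.05 s, during which the arm holds its last target. There are 200 camera calls.

### The job

Pick up the blue bin by its tab and hold it in the air under the mouth of the chute, pressing its far rim against the red paddle until you feel it firmly home on its stop (about 12 N there, never over 20 N), so that the yellow flap opens and all three wooden blocks slide into the bin. Let none fall on the bench, draw the bin clear of the chute, then set the loaded bin back upright on the black mat, let go, and leave the other things where they stand.

Things in the scene. Friction and masses are not known exactly. Their poses are not given: they have to be found in the camera images.
- chute: Fixed steel slideway on a plywood stand. Origin on the bench straight below the flap's hinge at the mouth; x points level from the mouth to the high end (away from the robot, yaw up to 0.15), y along the hinge, z up. The smooth floor starts at the hinge (x 0, z 185 mm), rises 35 degrees, is 250 mm long, 72 mm wide inside. Legs and base board stand between x = 50 and 120 mm, 130 mm wide; the space below the mouth is free.
- flap_hinge (a point): Middle of the fixed hinge line at the chute's mouth, axes as the chute's. It carries one spring-closed part: above it a yellow flap, 26 mm high, square to the slideway, holding back the blocks; below it the red paddle. Pushing the paddle to chute +x tips the flap out and down by 75 degrees to a firm stop, and only then do the blocks surely slide off; it then reaches 25 mm out and 10 mm below the hinge.
- paddle_zone (a point): Fixed point 35 mm straight below the hinge, a good height for the bin's rim. The flat red paddle, 76 mm long, 60 mm wide, hangs from the hinge: at rest it slants about 35 degrees toward chute -x (lower edge 43 mm out), at the stop about 40 degrees to +x. It is clamped to the flap at an angle that differs by up to 19 degrees each way from run to run, so the stop must be felt.
- stop_mean (a point): Fixed point 35 mm below the hinge and 30 mm past it (chute +x): where a bin rim at this height meets the stop on average; truly 13 to 60 mm past the hinge, depending on the paddle's hidden angle. The spring pushes back with at most 5 N on the way; at the stop the force, square to the slanting paddle, rises steeply. 8 N or more means home; over 20 N is too much.
- bin: Loose blue open-topped bin, 180 mm long (x) x 120 mm wide (y) x 95 mm high, wall 4 mm, about 0.22 kg. Origin at the centre of its underside, z up. Its handle is a flat upright tab above the middle of the -x wall (the side near the robot): centre at x -88 mm, 12 mm thick in x, 50 mm wide in y, standing from the rim at 95 mm up to 143 mm. Starts on the mat, its +x side away from the robot, yaw up to 0.4.
- mat: Fixed black rubber mat, 250 (x) x 190 (y) x 4 mm; origin at the centre of its underside on the bench, z up; left or right of the chute.
- block_a: Loose flat block of very dark wood, 60 x 65 x 25 mm (x, y, z), about 0.06 kg, lowest in the chute, its y axis along the slope; origin at the centre of its underside.
- block_b: Loose flat block just like block_a, in the middle of the row in the chute; origin at the centre of its underside.
- block_c: Loose brown wood offcut 45 x 90 x 45 mm, about 0.1 kg, highest in the chute, its y axis along the slope; origin at the centre of its underside.
- plane: Bystander: black and steel block plane, 52 x 168 x 55 mm, on the bench on the other side of the chute from the mat; origin at the centre of its underside.
- spool: Bystander: wooden spool of twine standing on end, 50 mm across, 66 mm high, right of the chute's stand; origin at the centre of its underside.
- jar: Bystander: glass jar of screws with a lid, 70 mm across, 92 mm high, on the far right near the vise; origin at the centre of its underside.

How it is judged:
By the outcome, as a careful person would: the job done as asked, in the order asked, and still so for the second after the job is handed in, with the robot touching nothing.
It also fails if it takes over 72 s, if anything falls off the work surface, if the arm or the gripper's body presses on something with over 40 N, if the wrist force passes 120 N, or if a joint passes its speed limit or range.

## Working session

There is one attempt and no reset: what is moved stays moved. The work goes in short steps, Python scripts to look and compute and a tool call to move; the robot and the scene stay as the last step left them, time stands still between calls to the robot, and variables do not carry over. Pictures are saved under pics/ and viewed, at most 10 in all, crops included, and the job is handed in when it is done.

Besides the shell and the picture viewer there is one more tool, called after "Emit:" as name(argument=value, ...), one argument or row to a line, values as JSON. play_rows: Moves the arm, as the interface text tells. Its arguments: {"type":"object","properties":{"steps":{"type":"array","items":{"type":"array","items":{"type":"number"}}},"jaw":{"type":"number"},"newtons":{"type":"number"}},"required":["steps"]}

```bash
mkdir -p pics; ls
cat > h.py <<'E'
import numpy as np, cv2
from scipy.spatial.transform import Rotation as R
from station import bot, optics, nets
def ray(cam,px,cal=None):
    c=cal or optics.get_calibration(cam); K=np.array(c["K"]);P=np.array(c["pose"])
    v=np.linalg.inv(K)@[px[0],px[1],1.]
    return P[:3,3],P[:3,:3]@np.array([v[0],-v[1],-v[2]])
def onz(cam,px,z,cal=None):
    o,d=ray(cam,px,cal); return o+d*(z-o[2])/d[2]
def tri(c1,p1,c2,p2):
    A=[];b=[]
    M=np.zeros((3,3));v=np.zeros(3)
    for c,p in((c1,p1),(c2,p2)):
        o,d=ray(c,p);d=d/np.linalg.norm(d);Q=np.eye(3)-np.outer(d,d);M+=Q;v+=Q@o
    return np.linalg.solve(M,v)
def proj(cam,X):
    c=optics.get_calibration(cam);P=np.linalg.inv(np.array(c["pose"]));v=P[:3,:3]@X+P[:3,3]
    u=np.array(c["K"])@[v[0],-v[1],-v[2]];return u[:2]/u[2]
E
python3 - <<'E'
from h import *
np.set_printoptions(precision=4,suppress=True)
s=bot.observe();print({k:np.round(s[k],3) for k in s})
for c in("side","top"):
    im=optics.grab_frame(c);cv2.imwrite(f"pics/{c}0.png",im)
    print(c,optics.get_calibration(c))
for t in["bin","mat","chute","flap_hinge","paddle_zone","stop_mean","plane","spool"]:
    m={}
    for c in("side","top"):
        r=nets.mark_of(c,t); 
        if r: m[c]=r[0]["at"];print(t,c,np.round(r[0]["at"],1),round(r[0]["conf"],2))
    if len(m)==2: print("   tri",tri("side",m["side"],"top",m["top"]))
    if "top" in m: print("   z0",onz("top",m["top"],0))
E
```

```text
pics
{'time_s': np.float64(0.0), 'q': array([-0.958,  0.502, -0.427,  1.551,  0.221,  1.138, -0.21 ]), 'qvel': array([-0.001,  0.   , -0.001,  0.   ,  0.   ,  0.001,  0.001]), 'joint_efforts': array([  0.001, -56.661,  -5.815, -27.911,  -0.069,   0.031,   0.   ]), 'tcp_pos': array([0.223, 0.61 , 0.226]), 'ee_rot': array([-0.   ,  0.174,  0.985, -0.001]), 'ft_force': array([-0.123,  0.078, -0.514]), 'moment': array([-0.025, -0.009, -0.049]), 'finger_force': np.float64(0.0), 'finger_gap': np.float64(0.091)}
side {'K': array([[499.5629,   0.    , 321.0902],
       [  0.    , 499.5629, 196.7176],
       [  0.    ,   0.    ,   1.    ]]), 'pose': array([[ 0.9963,  0.064 , -0.0565,  0.5088],
       [-0.0828,  0.5624, -0.8227, -1.3454],
       [-0.0209,  0.8244,  0.5656,  1.0324],
       [ 0.    ,  0.    ,  0.    ,  1.    ]])}
top {'K': array([[376.3365,   0.    , 319.0963],
       [  0.    , 376.3365, 200.9901],
       [  0.    ,   0.    ,   1.    ]]), 'pose': array([[ 0.0163,  0.9901, -0.1397,  0.4535],
       [-0.9994,  0.012 , -0.0318, -0.1101],
       [-0.0298,  0.1402,  0.9897,  1.1818
[... 180 characters left out ...]
184. ] 0.86
chute top [286.4 210.8] 0.96
   z0 [0.5877 0.0311 0.    ]
flap_hinge side [317.9 169.6] 0.94
flap_hinge top [284.5 202.9] 0.86
   tri [0.5898 0.0126 0.2035]
   z0 [0.6129 0.0379 0.    ]
paddle_zone side [316.3 181.3] 0.96
paddle_zone top [282.6 205.9] 0.86
   tri [0.5862 0.0239 0.1527]
   z0 [0.6032 0.0436 0.    ]
stop_mean side [326.3 184.2] 0.62
stop_mean top [284.7 192.6] 0.97
   tri [0.6218 0.0204 0.1419]
   z0 [0.646  0.0382 0.    ]
plane side [298.2 280.6] 0.95
plane top [386.1 238.1] 0.68
   tri [ 0.5073 -0.2811  0.0101]
   z0 [ 0.5062 -0.2826  0.    ]
spool side [358.1 263.2] 0.9
spool top [358.8 179.5] 0.71
   tri [ 0.6956 -0.1987 -0.0144]
   z0 [ 0.6911 -0.1976  0.    ]
```

View pics/top0.png

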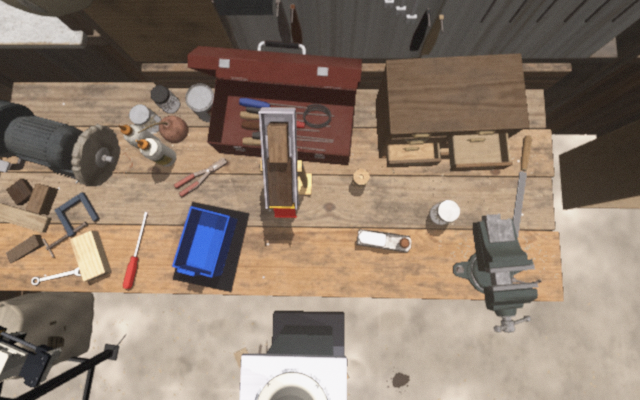

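View pics/side0.png

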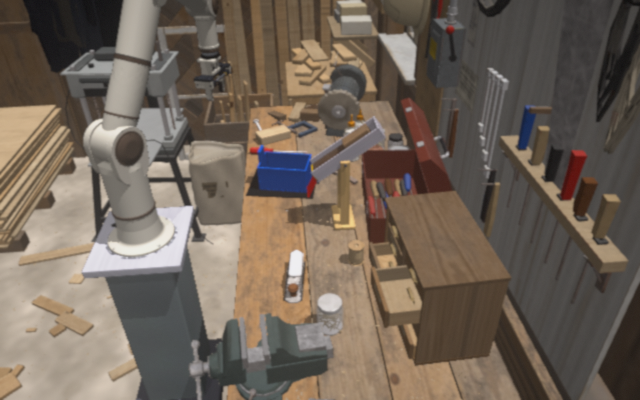

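```bash
cat > m.py <<'E'
from h import *
from scipy.optimize import minimize,least_squares
np.set_printoptions(precision=4,suppress=True)
def hull(cam,x,y,yaw):
    p=[[a,b,c] for a in(-.09,.09) for b in(-.06,.06) for c in(.0,.095)]
    q=[[a,b,.143] for a in(-.094,-.082) for b in(-.025,.025)]
    Rz=R.from_euler('z',yaw)
    w=lambda P:np.array([proj(cam,v) for v in Rz.apply(P)+[x,y,.004]],np.float32)
    m=np.zeros((400*4,640*4),np.uint8)
    for P in(w(p),w(q+[[-.09,-.025,.095],[-.09,.025,.095]])):
        cv2.fillConvexPoly(m,np.round(cv2.convexHull(P)*4).astype(int),1)
    return cv2.resize(m*255,(640,400),interpolation=cv2.INTER_AREA)/255.
im={c:cv2.imread(f"pics/{c}0.png") for c in("top","side")}
masks={}
for c in im:
    h=cv2.cvtColor(im[c],cv2.COLOR_BGR2HSV);k=((h[...,0]>105)&(h[...,0]<130)&(h[...,1]>150)&(h[...,2]>50)).astype(np.uint8)
    n,l,s,_=cv2.connectedComponentsWithStats(k);i=1+s[1:,4].argmax();masks[c]=(l==i).astype(float);print(c,s[i])
f=lambda v:sum(abs(hull(c,*v)-masks[c]).sum() for c in("top",))
b=min((minimize(f,[.49,.275,a],method="Nelder-Mead",options=dict(initial_simplex=[[.49,.275,a],[.5,.275,a],[.49,.285,a],[.49,.275,a+.1]])) for a in(-.3,0,.3)),key=lambda r:r.fun)
print("bin",b.x,b.fun)
obs=[]
for c in("side","top"):
    for t,o in(("flap_hinge",[0,0,.185]),("paddle_zone",[0,0,.15]),("stop_mean",[.03,0,.15]),("chute",[0,0,0]),("block_a",None),("block_c",None)):
        r=nets.mark_of(c,t)
        if r:
            print(t,c,np.round(r[0]["at"]),round(r[0]["conf"],2))
            if o: obs.append((c,r[0]["at"],o))
def res(v):
    return np.concatenate([proj(c,R.from_euler('z',v[2]).apply(o)+[v[0],v[1],0])-a for c,a,o in obs])
r=least_squares(res,[.59,.02,0],loss="soft_l1");print("chute",r.x,r.fun.round(1))
r2=[nets.trace("top",t) for t in("chute","block_c")]
cr=cv2.resize(im["top"][95:290,160:330],None,fx=3,fy=3,interpolation=cv2.INTER_CUBIC)
def dr(P,col):
    a=[tuple(np.round((proj("top",np.array(p))-[160,95])*3+1).astype(int)) for p in P];cv2.polylines(cr,[np.array(a)],False,col,1)
Rz=R.from_euler('z',r.x[2]);e=.25*np.array([np.cos(.611),0,np.sin(.611)])
for s in(-.036,.036):dr(Rz.apply([[0,s,.185],[e[0],s,.185+e[2]]])+[r.x[0],r.x[1],0],(0,255,0))
Rb=R.from_euler('z',b.x[2])
dr(Rb.apply([[.09,.06,.099],[.09,-.06,.099],[-.09,-.06,.099],[-.09,.06,.099],[.09,.06,.099]])+[b.x[0],b.x[1],0],(0,255,255))
cv2.imwrite("pics/crop.png",cr)
# mat
h=cv2.cvtColor(im["top"],cv2.COLOR_BGR2HSV)
t=nets.trace("top","mat");print([ (q["conf"],q["at"]) for q in t])
if t:
    u=(t[0]["region"]|(masks["top"]>0)).astype(np.uint8);p=cv2.boxPoints(cv2.minAreaRect(cv2.findNonZero(t[0]["region"].astype(np.uint8))))
    print("mat corners",[onz("top",q,.004)[:2] for q in p])
E
python3 m.py
```

```text
top [ 173  206   57   72 2031]
side [ 258  146   53   46 1804]Traceback (most recent call last):
  File "m.py", line 19, in <module>
    b=min((minimize(f,[.49,.275,a],method="Nelder-Mead",options=dict(initial_simplex=[[.49,.275,a],[.5,.275,a],[.49,.285,a],[.49,.275,a+.1]])) for a in(-.3,0,.3)),key=lambda r:r.fun)
  File "m.py", line 19, in <genexpr>
    b=min((minimize(f,[.49,.275,a],method="Nelder-Mead",options=dict(initial_simplex=[[.49,.275,a],[.5,.275,a],[.49,.285,a],[.49,.275,a+.1]])) for a in(-.3,0,.3)),key=lambda r:r.fun)
           ~~~~~~~~^^^^^^^^^^^^^^^^^^^^^^^^^^^^^^^^^^^^^^^^^^^^^^^^^^^^^^^^^^^^^^^^^^^^^^^^^^^^^^^^^^^^^^^^^^^^^^^^^^^^^^^^^^^^^^^^^^^^^^^^^^^
    res = _minimize_neldermead(fun, x0, args, callback, bounds=bounds,
                               **options)
    fxr = func(xr)
    fx = function(np.copy(x), *(wrapper_args + args))
  File "m.py", line 18, in <lambda>
    f=lambda v:sum(abs(hull(c,*v)-masks[c]).sum() for c in("top",))
               ~~~^^^^^^^^^^^^^^^^^^^^^^^^^^^^^^^^^^^^^^^^^^^^^^^^^
  File "m.py", line 18, in <genexpr>
    f=lambda v:sum(abs(hull(c,*v)-masks[c]).sum() for c in("top",))
                       ~~~~^^^^^^
  File "m.py", line 10, in hull
    for P in(w(p),w(q+[[-.09,-.025,.095],[-.09,.025,.095]])):
             ~^^^
  File "m.py", line 8, in <lambda>
    w=lambda P:np.array([proj(cam,v) for v in Rz.apply(P)+[x,y,.004]],np.float32)
                         ~~~~^^^^^^^
  File "h.py", line 17, in proj
    c=optics.get_calibration(cam);P=np.linalg.inv(np.array(c["pose"]));v=P[:3,:3]@X+P[:3,3]
ValueError: time passes only in moves, steps and waits
```

```bash
cat > p.py <<'E'
s=open("h.py").read()
s=s.replace("def ray","_c={}\ndef cal_of(n):\n    if n=='wrist': return optics.get_calibration(n)\n    if n not in _c:_c[n]=optics.get_calibration(n)\n    return _c[n]\ndef ray",1).replace("cal or optics.get_calibration(cam)","cal or cal_of(cam)").replace("c=optics.get_calibration(cam);P","c=cal_of(cam);P")
open("h.py","w").write(s)
E
python3 p.py; python3 m.py
```

```text
top [ 173  206   57   72 2031]
side [ 258  146   53   46 1804]
bin [ 0.4855  0.2662 -0.2569] 1203.8392156862747
flap_hinge side [318. 170.] 0.94
paddle_zone side [316. 181.] 0.96
stop_mean side [326. 184.] 0.62
block_a side [327. 163.] 0.58
block_c side [327. 163.] 0.58
flap_hinge top [284. 203.] 0.86
paddle_zone top [283. 206.] 0.86
stop_mean top [285. 193.] 0.97
chute top [286. 211.] 0.96
block_a top [280. 168.] 0.83
block_c top [280. 168.] 0.83
chute [ 0.5893  0.0248 -0.2036] [-1.6  3.2  0.2  0.6 -0.6 -1.8 -3.7 -0.5 -0.2 -1.8  0.2  1.   2.  -0.5]
[(0.83, [228.0, 256.7])]
mat corners [array([0.3705, 0.38  ]), array([0.6247, 0.3355]), array([0.5818, 0.1445]), array([0.3313, 0.194 ])]
```

View pics/crop.png

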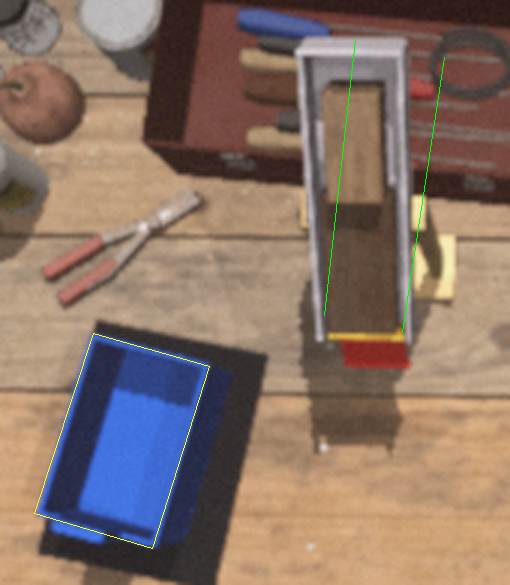

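Run:
```python
from h import *
np.set_printoptions(precision=4,suppress=True)
px=lambda u,v:(160+u/3,95+v/3)
print("flap top",[onz("top",px(u,336),.206) for u in(328,404)])
for h in(.03,.05):
    hx,hz=-h*.57,h*.82
    a=[onz("top",px(*q),.185+hz) for q in((318,338),(411,335))]
    b=[onz("top",px(*q),.185+.143+hz) for q in((300,45),(405,45))]
    d=(b[0]+b[1]-a[0]-a[1])/2
    print(h,np.linalg.norm(a[1]-a[0]),np.linalg.norm(b[1]-b[0]),"mid",(a[0]+a[1])/2,d,"yaw",np.arctan2(d[1],d[0]))
r=np.array([onz("top",px(u,v),.099) for u,v in((95,335),(208,367),(152,547),(36,514))]);print("bin rim",r.mean(0),np.linalg.norm(r-np.roll(r,-1,0),axis=1))
for t in("paddle_zone","flap_hinge"): print(t,onz("side",nets.mark_of("side",t)[0]["at"],.15 if "z" in t else .185),onz("top",nets.mark_of("top",t)[0]["at"],.15 if "z" in t else .185))
```

```text
flap top [array([0.5737, 0.0517, 0.206 ]), array([ 0.5746, -0.0149,  0.206 ])]
0.03 0.08125430374613427 0.08129034844827744 mid [0.5732 0.0192 0.2096] [ 0.2087 -0.0028  0.143 ] yaw -0.013530440012522986
0.05 0.07988369402409713 0.07968267012219354 mid [0.5712 0.017  0.226 ] [ 0.2042 -0.0031  0.143 ] yaw -0.01539449501527888
bin rim [0.4837 0.2644 0.099 ] [0.1167 0.1781 0.1174 0.1792]
paddle_zone [0.5888 0.0287 0.15  ] [0.5842 0.0241 0.15  ]
flap_hinge [0.5961 0.0439 0.185 ] [0.5879 0.0147 0.185 ]
```

Emit:
play_rows(
  steps=[
    [-0.25,-0.2,-0.1,0,0,0.029],
    [-0.5,-0.4,-0.2,0,0,0.058],
    [-0.75,-0.6,-0.3,0,0,0.087],
    [-1,-0.8,-0.3,0,0,0.116],
    [-1,-0.85,-0.3,0,0,0.145],
    [-1,-0.85,-0.3,0,0,0.174],
    [-1,-0.85,-0.3,0,0,0.204],
    [-1,-0.85,-0.3,0,0,0.235],
  ],
  jaw=1,
  newtons=60,
)

```text
time_s: 2.85
tcp_pos: [0.2875, 0.4965, 0.2569]
ee_rot: [-0.0, 0.791, 0.612, 0.0]
ft_force: [-0.0, 1.0, 0.6]
finger_gap: 0.092
finger_force: 0.0
```

```bash
cat >> h.py <<'E'
def go(x,y,z,yaw):
    "rows for: TCP at xyz, tool y axis (mod pi) along world yaw, tool down; keeps nearest"
    s=bot.observe();q=s["ee_rot"];T=R.from_quat([q[1],q[2],q[3],q[0]])
    ty=np.array([np.cos(yaw),np.sin(yaw),0]);
    if ty@T.as_matrix()[:,1]<0: ty=-ty
    tz=np.array([0,0,-1.]);G=R.from_matrix(np.stack([np.cross(ty,tz),ty,tz],1))
    d=T.inv().apply(np.array([x,y,z])-s["tcp_pos"])/.1
    print("t",round(float(s["time_s"]),2),"tcp",np.round(s["tcp_pos"],4),"q",np.round(s["q"],2),"F",np.round(s["ft_force"],1),"gap",round(float(s["finger_gap"]),4))
    print("shift",np.round(d,3),"turn",np.round((T.inv()*G).as_rotvec()/(2*np.pi),4))
E
python3 -c "
from h import *
go(.400,.288,.22,-.257)"
```

```text
t 2.85 tcp [0.2875 0.4965 0.2569] q [-0.97  0.31 -0.16  1.72  0.05  1.11 -1.39] F [-0.   1.   0.6] gap 0.092
shift [-1.737  1.612  0.368] turn [-0.     -0.      0.0006]
```

Emit:
play_rows(
  steps=[
    [-0.45,0.4,0.05,0,0,0],
    [-0.9,0.8,0.1,0,0,0],
    [-0.9,0.8,0.1,0,0,0],
  ],
)

```text
time_s: 3.22
tcp_pos: [0.3462, 0.3845, 0.2464]
ee_rot: [0.001, 0.791, 0.611, -0.001]
ft_force: [-0.5, 1.2, -0.0]
finger_gap: 0.0922
finger_force: 0.0
```

Emit:
play_rows(
  steps=[
    [-0.42,0.4,0.05,0,0,0],
    [-0.84,0.81,0.1,0,0,0],
    [-0.84,0.81,0.1,0,0,0],
    [-0.84,0.81,0.1,0,0,0],
  ],
)

```text
time_s: 3.72
tcp_pos: [0.4007, 0.2897, 0.237]
ee_rot: [-0.0, 0.789, 0.615, 0.0]
ft_force: [-0.0, -0.1, 0.6]
finger_gap: 0.0918
finger_force: 0.0
```

```bash
python3 -c "
from h import *
np.set_printoptions(precision=4,suppress=True)
c=optics.get_calibration('wrist');im=optics.grab_frame('wrist');cv2.imwrite('pics/w1.png',im)
print(c['pose'])
b=[.485,.2655]
for n,p in (('tabtopcorners',[[-.094,-.025,.143],[-.082,-.025,.143],[-.082,.025,.143],[-.094,.025,.143]]),('rim',[[-.09,-.06,.095],[-.09,.06,.095],[.09,.06,.095],[.09,-.06,.095]])):
    a=[proj('wrist',v) for v in R.from_euler('z',-.257).apply(p)+[.485,.2655,.004]]
    print(np.round(a)); cv2.polylines(im,[np.round(a).astype(int)],True,(0,255,255),1)
cv2.imwrite('pics/w1b.png',im)
go(.400,.288,.109,-.257)"
```

```text
[[ 0.9695  0.2366  0.0634  0.4169]
 [-0.2449  0.938   0.2455  0.3557]
 [-0.0014 -0.2535  0.9673  0.3937]
 [ 0.      0.      0.      1.    ]]
[[311. 238.]
 [328. 238.]
 [329. 171.]
 [312. 171.]]
[[317. 255.]
 [318. 117.]
 [542. 120.]
 [519. 257.]]
t 3.77 tcp [0.4004 0.2903 0.237 ] q [-0.65  0.18 -0.03  1.93  0.01  1.03 -0.93] F [-0.3 -0.4  0.2] gap 0.0919
shift [-0.024  0.002  1.28 ] turn [-0.     -0.0002  0.0019]
```

View pics/w1b.png

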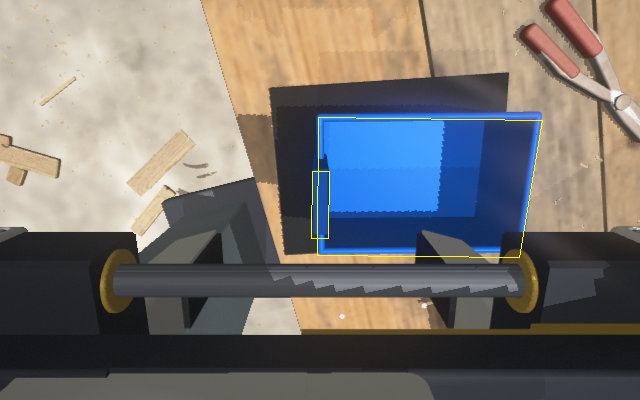

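Emit:
play_rows(
  steps=[
    [0,0,0.4,0,0,0],
    [0,0,0.8,0,0,0],
    [0,0,0.8,0,0,0],
  ],
)

```text
time_s: 4.15
tcp_pos: [0.398, 0.2887, 0.1543]
ee_rot: [-0.0, 0.788, 0.616, -0.003]
ft_force: [-0.6, -0.1, 0.3]
finger_gap: 0.092
finger_force: 0.0
```

Emit:
play_rows(
  steps=[
    [0,0,0.24,0,0,0],
    [0,0,0.48,0,0,0],
    [0,0,0.48,0,0,0],
  ],
)

```text
time_s: 4.53
tcp_pos: [0.4003, 0.2893, 0.1089]
ee_rot: [-0.0, 0.788, 0.615, -0.001]
ft_force: [-0.6, -0.8, -0.3]
finger_gap: 0.0919
finger_force: 0.0
```

Emit:
play_rows(
  steps=[
    [0,0,0,0,0,0],
    [0,0,0,0,0,0],
    [0,0,0,0,0,0],
    [0,0,0,0,0,0],
    [0,0,0,0,0,0],
    [0,0,0,0,0,0],
  ],
  jaw=-1,
  newtons=60,
)

```text
time_s: 5.28
tcp_pos: [0.401, 0.2883, 0.1087]
ee_rot: [-0.0, 0.789, 0.614, -0.0]
ft_force: [0.1, 0.2, -0.5]
finger_gap: 0.0366
finger_force: 0.0
```

```bash
python3 -c "
from h import *
np.set_printoptions(precision=4,suppress=True)
go(.400,.288,.109,-.257);print(bot.observe()['moment'])
im=optics.grab_frame('wrist');cv2.imwrite('pics/w2.png',im)"
```

```text
t 5.28 tcp [0.401  0.2883 0.1087] q [-0.65  0.36 -0.03  2.05  0.02  0.74 -0.94] F [ 0.1  0.2 -0.5] gap 0.0366
shift [-0.006 -0.009 -0.003] turn [-0.      0.      0.0015]
[-0.0784  0.1233 -0.0446]
```

Still closing.

Emit:
play_rows(
  steps=[
    [0,0,0,0,0,0],
    [0,0,0,0,0,0],
    [0,0,0,0,0,0],
    [0,0,0,0,0,0],
    [0,0,0,0,0,0],
  ],
)

```text
time_s: 5.95
tcp_pos: [0.4011, 0.2884, 0.1087]
ee_rot: [0.0, 0.789, 0.614, 0.0]
ft_force: [1.6, -0.0, -1.6]
finger_gap: 0.0116
finger_force: 60.0
```

Emit:
play_rows(
  steps=[
    [0,0,-0.2,0,0,0],
    [0,0,-0.4,0,0,0],
    [0,0,-0.4,0,0,0],
  ],
)

```text
time_s: 6.32
tcp_pos: [0.4015, 0.289, 0.1496]
ee_rot: [-0.0, 0.789, 0.615, 0.001]
ft_force: [-0.1, -1.7, -3.0]
finger_gap: 0.0116
finger_force: 60.0
```

```bash
python3 -c "
from h import *
np.set_printoptions(precision=4,suppress=True)
go(.400,.288,.2,-.014);print(bot.observe()['moment'])
im=optics.grab_frame('wrist');cv2.imwrite('pics/w2.png',im)"
```

```text
t 6.33 tcp [0.4015 0.289  0.1496] q [-0.65  0.29 -0.03  2.02  0.01  0.83 -0.94] F [-0.1 -1.7 -3. ] gap 0.0116
shift [-0.013 -0.012 -0.504] turn [ 0.0002 -0.0003 -0.0371]
[-0.0915  0.2332  0.0533]
```

View pics/w2.png

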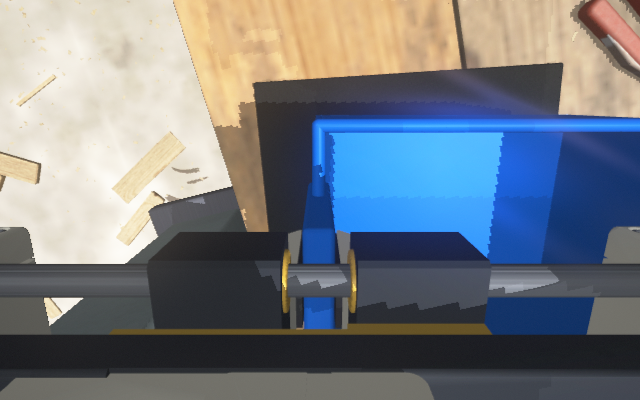

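Emit:
play_rows(
  steps=[
    [-0.15,-0.1,-0.04,0,0,-0.009],
    [-0.35,-0.2,-0.1,0,0,-0.018],
    [-0.6,-0.3,-0.1,0,0,-0.028],
    [-0.85,-0.42,-0.1,0,0,-0.037],
    [-0.95,-0.45,-0.1,0,0,-0.037],
  ],
)

```text
time_s: 7.0
tcp_pos: [0.3322, 0.2055, 0.1575]
ee_rot: [-0.0, 0.713, 0.702, -0.002]
ft_force: [-0.1, 0.8, -2.9]
finger_gap: 0.0119
finger_force: 60.0
```

```bash
python3 -c "
from h import *
go(.33,.020,.16,-.014)"
```

```text
t 7.0 tcp [0.3322 0.2055 0.1575] q [-0.57  0.11 -0.05  2.23  0.01  0.8  -0.65] F [-0.1  0.8 -2.9] gap 0.0119
shift [-1.856  0.007 -0.021] turn [-0.0004  0.0003 -0.0003]
```

Emit:
play_rows(
  steps=[
    [-0.2,0,0,0,0,0],
    [-0.5,0,0,0,0,0],
    [-0.8,0,0,0,0,0],
    [-0.95,0,0,0,0,0],
  ],
)

```text
time_s: 7.5
tcp_pos: [0.3328, 0.1111, 0.1583]
ee_rot: [-0.0, 0.713, 0.701, -0.0]
ft_force: [-0.2, 0.6, -3.0]
finger_gap: 0.0119
finger_force: 60.0
```

Emit:
play_rows(
  steps=[
    [-0.2,0,0,0,0,0],
    [-0.5,0,0,0,0,0],
    [-0.75,0,0,0,0,0],
    [-0.9,0,0,0,0,0],
    [-0.9,0,0,0,0,0],
  ],
)

```text
time_s: 8.12
tcp_pos: [0.3317, 0.0217, 0.1585]
ee_rot: [0.0, 0.713, 0.701, -0.0]
ft_force: [0.5, -0.5, -2.5]
finger_gap: 0.0116
finger_force: 60.0
```

```bash
python3 -c "
from h import *
np.set_printoptions(precision=4,suppress=True)
go(.40,.020,.16,-.014);print(bot.observe()['moment'])
a=optics.grab_frame('side')[110:230,220:420];b=optics.grab_frame('top')[100:300,200:400]
cv2.imwrite('pics/s3.png',np.vstack([cv2.resize(a,(600,360),interpolation=2),cv2.resize(b,(600,600),interpolation=2)[220:460]]))
"
```

```text
t 8.12 tcp [0.3317 0.0217 0.1585] q [-0.31 -0.01  0.16  2.36  0.    0.79 -0.17] F [ 0.5 -0.5 -2.5] gap 0.0116
shift [-0.005  0.683 -0.015] turn [-0.      0.     -0.0006]
[-0.12    0.2233 -0.0885]
```

View pics/s3.png

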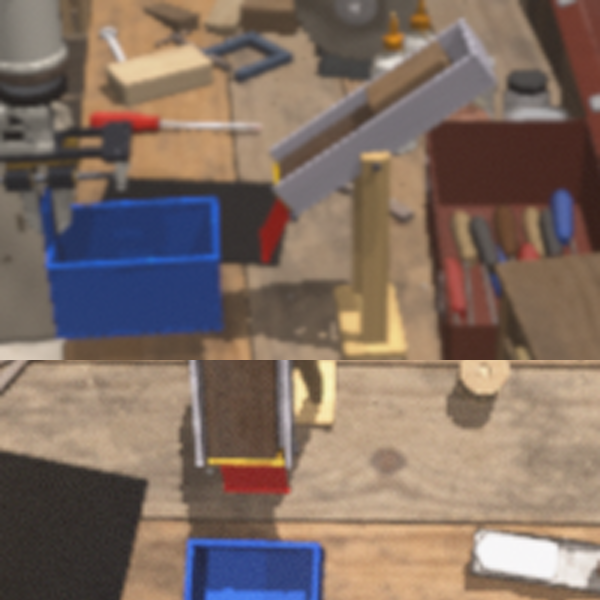

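```bash
python3 -c "
from h import *
for u in(186,322): print(onz('top',(200+u/3,235),.149))
"
```

```text
[0.50292323 0.0786956  0.149     ]
[ 0.50477377 -0.04615034  0.149     ]
```

Emit:
play_rows(
  steps=[
    [0,0.08,-0.01,0,0,0],
    [0,0.17,-0.015,0,0,0],
    [0,0.25,-0.015,0,0,0],
    [0,0.33,-0.015,0,0,0],
    [0,0.4,-0.015,0,0,0],
    [0,0.45,-0.015,0,0,0],
    [0,0.5,-0.015,0,0,0],
    [0,0.5,-0.015,0,0,0],
  ],
)

```text
time_s: 9.22
tcp_pos: [0.3814, 0.0215, 0.1601]
ee_rot: [-0.0, 0.712, 0.702, -0.0]
ft_force: [-1.1, 0.4, -2.4]
finger_gap: 0.0119
finger_force: 60.0
```

Emit:
play_rows(
  steps=[
    [0,0.05,0,0,0,0],
    [0,0.1,0,0,0,0],
    [0,0.15,0,0,0,0],
    [0,0.2,0,0,0,0],
    [0,0.24,0,0,0,0],
    [0,0.28,0,0,0,0],
    [0,0.32,0,0,0,0],
    [0,0.32,0,0,0,0],
  ],
)

```text
time_s: 10.22
tcp_pos: [0.4135, 0.0211, 0.1601]
ee_rot: [-0.0, 0.712, 0.702, -0.0]
ft_force: [-1.6, 0.4, -2.3]
finger_gap: 0.0119
finger_force: 60.0
```

Emit:
play_rows(
  steps=[
    [0,0.02,0,0,0,0],
    [0,0.04,0,0,0,0],
    [0,0.05,0,0,0,0],
    [0,0.05,0,0,0,0],
  ],
)

```text
time_s: 10.72
tcp_pos: [0.4183, 0.0211, 0.1601]
ee_rot: [-0.0, 0.712, 0.702, -0.0]
ft_force: [-2.3, -0.4, -1.7]
finger_gap: 0.0117
finger_force: 60.0
```

Emit:
play_rows(
  steps=[
    [0,0.01,0,0,0,0],
    [0,0.02,0,0,0,0],
    [0,0.03,0,0,0,0],
    [0,0.03,0,0,0,0],
  ],
)

```text
time_s: 11.22
tcp_pos: [0.4214, 0.021, 0.1601]
ee_rot: [-0.0, 0.712, 0.702, -0.0]
ft_force: [-3.7, 1.6, -2.7]
finger_gap: 0.012
finger_force: 60.0
```

Emit:
play_rows(
  steps=[
    [0,0.01,0,0,0,0],
    [0,0.02,0,0,0,0],
    [0,0.02,0,0,0,0],
  ],
)

```text
time_s: 11.6
tcp_pos: [0.4234, 0.021, 0.1602]
ee_rot: [-0.0, 0.712, 0.702, -0.0]
ft_force: [-3.4, -0.1, -2.4]
finger_gap: 0.0121
finger_force: 60.0
```

Emit:
play_rows(
  steps=[
    [0,0.01,0,0,0,0],
    [0,0.02,0,0,0,0],
    [0,0.02,0,0,0,0],
  ],
)

```text
time_s: 11.98
tcp_pos: [0.4254, 0.0209, 0.1601]
ee_rot: [-0.0, 0.712, 0.702, -0.0]
ft_force: [-3.7, -0.8, -3.1]
finger_gap: 0.0119
finger_force: 60.0
```

Emit:
play_rows(
  steps=[
    [0,0.01,0,0,0,0],
    [0,0.02,0,0,0,0],
    [0,0.03,0,0,0,0],
    [0,0.03,0,0,0,0],
  ],
)

```text
time_s: 12.48
tcp_pos: [0.4285, 0.0209, 0.1602]
ee_rot: [-0.0, 0.712, 0.702, -0.0]
ft_force: [-3.8, -0.2, -3.9]
finger_gap: 0.0116
finger_force: 60.0
```

Emit:
play_rows(
  steps=[
    [0,0.01,0,0,0,0],
    [0,0.02,0,0,0,0],
    [0,0.02,0,0,0,0],
  ],
)

```text
time_s: 12.85
tcp_pos: [0.4305, 0.0208, 0.1602]
ee_rot: [-0.0, 0.712, 0.702, -0.0]
ft_force: [-4.4, 0.7, -3.3]
finger_gap: 0.0116
finger_force: 60.0
```

Emit:
play_rows(
  steps=[
    [0,0.01,0,0,0,0],
    [0,0.02,0,0,0,0],
    [0,0.03,0,0,0,0],
    [0,0.03,0,0,0,0],
  ],
)

```text
time_s: 13.35
tcp_pos: [0.4335, 0.0208, 0.1602]
ee_rot: [-0.0, 0.712, 0.702, -0.0]
ft_force: [-3.2, -0.4, -2.8]
finger_gap: 0.0117
finger_force: 60.0
```

Emit:
play_rows(
  steps=[
    [0,0.01,0,0,0,0],
    [0,0.02,0,0,0,0],
    [0,0.02,0,0,0,0],
  ],
)

```text
time_s: 13.72
tcp_pos: [0.4357, 0.0208, 0.1603]
ee_rot: [0.0, 0.712, 0.702, 0.0]
ft_force: [-3.1, -0.9, -4.8]
finger_gap: 0.0117
finger_force: 60.0
```

Emit:
play_rows(
  steps=[
    [0,0.01,0,0,0,0],
    [0,0.02,0,0,0,0],
    [0,0.03,0,0,0,0],
    [0,0.03,0,0,0,0],
  ],
)

```text
time_s: 14.22
tcp_pos: [0.4385, 0.0208, 0.1601]
ee_rot: [-0.0, 0.712, 0.702, -0.0]
ft_force: [-1.9, -0.4, -6.1]
finger_gap: 0.0117
finger_force: 60.0
```

Emit:
play_rows(
  steps=[
    [0,0.01,0,0,0,0],
    [0,0.02,0,0,0,0],
    [0,0.02,0,0,0,0],
  ],
)

```text
time_s: 14.6
tcp_pos: [0.4406, 0.0207, 0.1603]
ee_rot: [0.0, 0.712, 0.702, 0.0]
ft_force: [-2.9, -0.0, -5.6]
finger_gap: 0.012
finger_force: 60.0
```

Emit:
play_rows(
  steps=[
    [0,0.01,0,0,0,0],
    [0,0.02,0,0,0,0],
    [0,0.03,0,0,0,0],
    [0,0.03,0,0,0,0],
  ],
)

```text
time_s: 15.1
tcp_pos: [0.4436, 0.0207, 0.1602]
ee_rot: [0.0, 0.712, 0.702, 0.0]
ft_force: [-3.6, -0.9, -5.6]
finger_gap: 0.0113
finger_force: 60.0
```

Emit:
play_rows(
  steps=[
    [0,0.01,0,0,0,0],
    [0,0.02,0,0,0,0],
    [0,0.02,0,0,0,0],
  ],
)

```text
time_s: 15.48
tcp_pos: [0.4456, 0.0207, 0.1602]
ee_rot: [0.0, 0.712, 0.702, 0.0]
ft_force: [-2.8, 0.3, -6.6]
finger_gap: 0.0115
finger_force: 60.0
```

Emit:
play_rows(
  steps=[
    [0,0.01,0,0,0,0],
    [0,0.02,0,0,0,0],
    [0,0.02,0,0,0,0],
  ],
)

```text
time_s: 15.85
tcp_pos: [0.4476, 0.0206, 0.1602]
ee_rot: [0.0, 0.712, 0.702, 0.0]
ft_force: [-2.7, 0.1, -5.8]
finger_gap: 0.0114
finger_force: 60.0
```

Emit:
play_rows(
  steps=[
    [0,0.01,0,0,0,0],
    [0,0.02,0,0,0,0],
    [0,0.02,0,0,0,0],
  ],
)

```text
time_s: 16.23
tcp_pos: [0.4496, 0.0206, 0.1602]
ee_rot: [0.0, 0.712, 0.702, 0.0]
ft_force: [-2.5, -0.5, -6.1]
finger_gap: 0.0116
finger_force: 60.0
```

```bash
python3 -c "
from h import *
go(.48,.020,.16,-.014);print(bot.observe()['moment'])
a=optics.grab_frame('side')[110:230,220:420];b=optics.grab_frame('top')[100:300,200:400]
cv2.imwrite('pics/s4.png',np.vstack([cv2.resize(a,(600,360),interpolation=2),cv2.resize(b,(600,600),interpolation=2)[150:390]]))
"
```

```text
t 16.23 tcp [0.4496 0.0206 0.1602] q [-0.27  0.2   0.19  2.11 -0.05  0.83 -0.07] F [-2.5 -0.5 -6.1] gap 0.0116
shift [-0.002  0.304  0.002] turn [ 0.     -0.     -0.0001]
[-0.11209984  1.36829427  0.02262644]
```

View pics/s4.png

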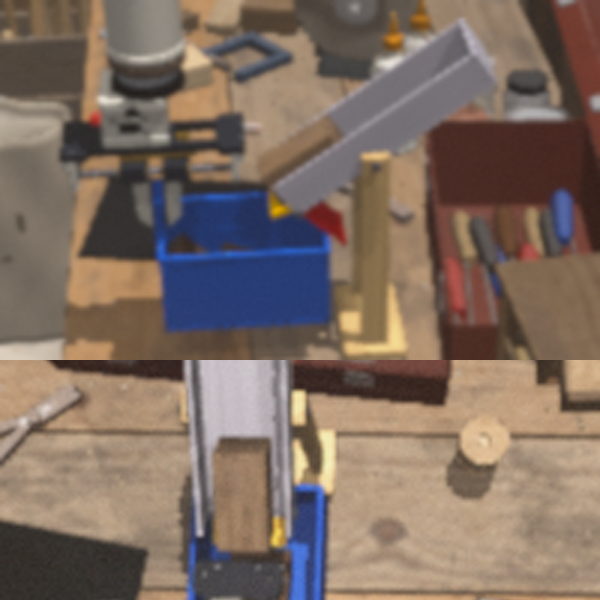

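Emit:
play_rows(
  steps=[
    [0,0.01,0,0,0,0],
    [0,0.02,0,0,0,0],
    [0,0.02,0,0,0,0],
  ],
)

```text
time_s: 16.7
tcp_pos: [0.4518, 0.0206, 0.1603]
ee_rot: [0.0, 0.712, 0.702, 0.0]
ft_force: [-2.5, -0.6, -5.9]
finger_gap: 0.0117
finger_force: 60.0
```

Emit:
play_rows(
  steps=[
    [0,0.01,0,0,0,0],
    [0,0.02,0,0,0,0],
    [0,0.02,0,0,0,0],
  ],
)

```text
time_s: 17.08
tcp_pos: [0.4535, 0.0205, 0.16]
ee_rot: [-0.0, 0.712, 0.702, -0.0]
ft_force: [-0.6, 0.3, -8.4]
finger_gap: 0.0113
finger_force: 60.0
```

Emit:
play_rows(
  steps=[
    [0,0.01,0,0,0,0],
    [0,0.015,0,0,0,0],
    [0,0.015,0,0,0,0],
  ],
)

```text
time_s: 17.45
tcp_pos: [0.4542, 0.0205, 0.1599]
ee_rot: [-0.001, 0.712, 0.702, -0.001]
ft_force: [-5.1, -0.1, -8.9]
finger_gap: 0.0115
finger_force: 60.0
```

```bash
python3 -c "
from h import *
go(.48,.020,.16,-.014);print(bot.observe()['moment'])
a=optics.grab_frame('side')[110:230,220:420];b=optics.grab_frame('top')[100:300,200:400]
cv2.imwrite('pics/s5.png',np.vstack([cv2.resize(a,(600,360),interpolation=2),cv2.resize(b,(600,600),interpolation=2)[150:390]]))
"
```

```text
t 17.45 tcp [0.4542 0.0205 0.1599] q [-0.27  0.21  0.19  2.1  -0.05  0.83 -0.07] F [-5.1 -0.1 -8.9] gap 0.0115
shift [-0.001  0.258 -0.002] turn [-0.0003  0.     -0.0001]
[-0.10467495  2.09502752  0.02740516]
```

View pics/s5.png

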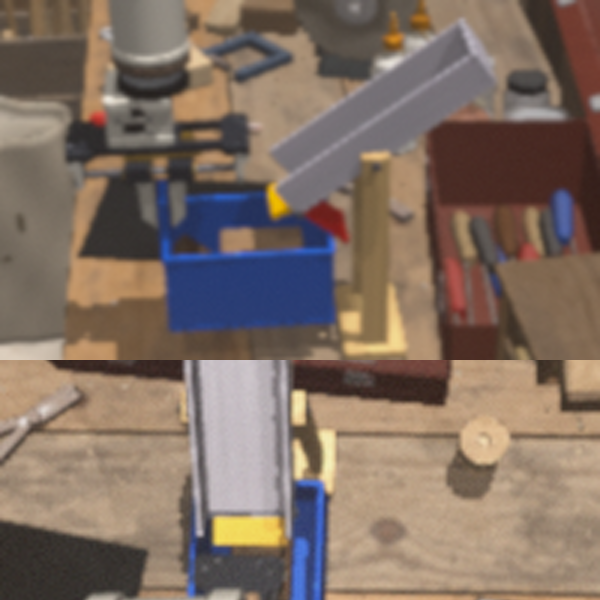

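Emit:
play_rows(
  steps=[
    [0,0.005,0,0,0,0],
    [0,0.008,0,0,0,0],
    [0,0.008,0,0,0,0],
    [0,0.008,0,0,0,0],
  ],
)

```text
time_s: 18.05
tcp_pos: [0.4547, 0.0205, 0.1598]
ee_rot: [-0.001, 0.712, 0.702, -0.001]
ft_force: [-5.2, -0.3, -8.8]
finger_gap: 0.0118
finger_force: 60.0
```

Emit:
play_rows(
  steps=[
    [0,0.005,0,0,0,0],
    [0,0.01,0,0,0,0],
    [0,0.01,0,0,0,0],
    [0,0.01,0,0,0,0],
  ],
)

```text
time_s: 18.55
tcp_pos: [0.4553, 0.0204, 0.1596]
ee_rot: [-0.001, 0.712, 0.702, -0.001]
ft_force: [-4.8, -0.0, -8.4]
finger_gap: 0.0118
finger_force: 60.0
```

Emit:
play_rows(
  steps=[
    [0,0.008,0,0,0,0],
    [0,0.015,0,0,0,0],
    [0,0.015,0,0,0,0],
    [0,0.015,0,0,0,0],
  ],
)

```text
time_s: 19.05
tcp_pos: [0.4563, 0.0204, 0.1593]
ee_rot: [-0.001, 0.712, 0.702, -0.002]
ft_force: [-7.0, -0.4, -9.2]
finger_gap: 0.0116
finger_force: 60.0
```

Emit:
play_rows(
  steps=[
    [0,0.008,0,0,0,0],
    [0,0.015,0,0,0,0],
    [0,0.015,0,0,0,0],
    [0,0.015,0,0,0,0],
  ],
)

```text
time_s: 19.55
tcp_pos: [0.4572, 0.0203, 0.1591]
ee_rot: [-0.002, 0.712, 0.702, -0.002]
ft_force: [-7.1, 0.6, -8.9]
finger_gap: 0.0119
finger_force: 60.0
```

Emit:
play_rows(
  steps=[
    [0,0.01,0,0,0,0],
    [0,0.02,0,0,0,0],
    [0,0.02,0,0,0,0],
    [0,0.02,0,0,0,0],
  ],
)

```text
time_s: 20.05
tcp_pos: [0.4584, 0.0203, 0.1588]
ee_rot: [-0.002, 0.712, 0.702, -0.003]
ft_force: [-8.3, -0.6, -10.2]
finger_gap: 0.0118
finger_force: 60.0
```

Emit:
play_rows(
  steps=[
    [0,0.01,0,0,0,0],
    [0,0.02,0,0,0,0],
    [0,0.02,0,0,0,0],
    [0,0.02,0,0,0,0],
  ],
)

```text
time_s: 20.55
tcp_pos: [0.4597, 0.0203, 0.1584]
ee_rot: [-0.003, 0.712, 0.702, -0.003]
ft_force: [-9.0, 0.8, -10.9]
finger_gap: 0.0121
finger_force: 60.1
```

```bash
python3 -c "
from h import *
np.set_printoptions(precision=3,suppress=True)
go(.33,.020,.16,-.014);print(bot.observe()['moment'])
for i in range(4):
    optics.grab_frame('side');print(bot.observe()['ft_force'])
"
```

```text
t 20.55 tcp [0.46  0.02  0.158] q [-0.27  0.23  0.19  2.09 -0.06  0.84 -0.06] F [ -9.    0.8 -10.9] gap 0.0121
shift [-0.022 -1.297 -0.005] turn [-0.001  0.    -0.   ]
[-0.046  3.417  0.061]
[ -8.127  -0.076 -10.74 ]
[ -8.924   0.241 -10.181]
[ -9.26    0.925 -11.205]
[ -8.374  -0.074 -11.354]
```

Emit:
play_rows(
  steps=[
    [0,-0.05,0,0,0,0],
    [0,-0.12,0,0,0,0],
    [0,-0.22,0,0,0,0],
    [0,-0.34,0,0,0,0],
    [0,-0.46,0,0,0,0],
    [0,-0.58,0,0,0,0],
    [0,-0.68,0,0,0,0],
    [0,-0.75,0,0,0,0],
  ],
)

```text
time_s: 21.75
tcp_pos: [0.3891, 0.0216, 0.1608]
ee_rot: [0.001, 0.712, 0.702, 0.001]
ft_force: [-0.9, 0.3, -4.4]
finger_gap: 0.0116
finger_force: 60.0
```

Emit:
play_rows(
  steps=[
    [0,-0.1,0,0,0,0],
    [0,-0.22,0,0,0,0],
    [0,-0.35,0,0,0,0],
    [0,-0.48,0,0,0,0],
    [0,-0.55,0,0,0,0],
    [0,-0.55,0,0,0,0],
  ],
)

```text
time_s: 22.5
tcp_pos: [0.3334, 0.0223, 0.1603]
ee_rot: [0.0, 0.712, 0.702, 0.0]
ft_force: [-0.7, 0.3, -4.8]
finger_gap: 0.0119
finger_force: 60.0
```

```bash
python3 -c "
from h import *
np.set_printoptions(precision=3,suppress=True)
go(.33,.206,.16,-.014);print(bot.observe()['moment'])
a=optics.grab_frame('side')[110:230,220:420];b=optics.grab_frame('top')[100:300,200:400]
cv2.imwrite('pics/s6.png',np.vstack([cv2.resize(a,(600,360),interpolation=2),cv2.resize(b,(600,600),interpolation=2)[220:460]]))
"
```

```text
t 22.5 tcp [0.333 0.022 0.16 ] q [-0.31 -0.01  0.16  2.36  0.    0.8  -0.16] F [-0.7  0.3 -4.8] gap 0.0119
shift [ 1.836 -0.061  0.003] turn [ 0. -0. -0.]
[-0.159  0.375 -0.049]
```

View pics/s6.png

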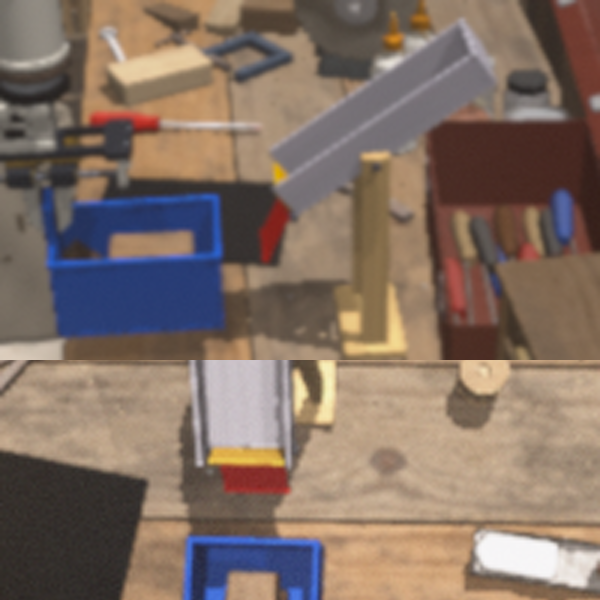

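Emit:
play_rows(
  steps=[
    [0.15,0,0,0,0,0],
    [0.4,0,0,0,0,0],
    [0.65,0,0,0,0,0],
    [0.85,0,0,0,0,0],
    [0.95,0,0,0,0,0],
  ],
)

```text
time_s: 23.22
tcp_pos: [0.3358, 0.1184, 0.1603]
ee_rot: [0.0, 0.712, 0.702, 0.0]
ft_force: [0.7, -0.7, -5.1]
finger_gap: 0.012
finger_force: 60.0
```

Emit:
play_rows(
  steps=[
    [0.15,0,0,0,0,0],
    [0.4,0,0,0,0,0],
    [0.65,0,0,0,0,0],
    [0.83,0,0,0,0,0],
    [0.9,0,0,0,0,0],
    [0.9,0,0,0,0,0],
  ],
)

```text
time_s: 23.98
tcp_pos: [0.3366, 0.207, 0.1601]
ee_rot: [0.0, 0.712, 0.702, -0.0]
ft_force: [-0.1, -0.4, -4.8]
finger_gap: 0.0116
finger_force: 60.0
```

```bash
python3 -c "
from h import *
go(.395,.282,.13,-.2)
"
```

```text
t 23.98 tcp [0.3366 0.207  0.1601] q [-0.57  0.11 -0.06  2.22  0.01  0.81 -0.64] F [-0.1 -0.4 -4.8] gap 0.0116
shift [0.758 0.573 0.3  ] turn [-0.      0.0001  0.0295]
```

Emit:
play_rows(
  steps=[
    [0.1,0.08,0,0,0,0.004],
    [0.25,0.2,0,0,0,0.01],
    [0.45,0.35,0.1,0,0,0.017],
    [0.6,0.46,0.2,0,0,0.023],
    [0.72,0.54,0.27,0,0,0.028],
    [0.76,0.57,0.3,0,0,0.03],
    [0.76,0.57,0.3,0,0,0.03],
  ],
)

```text
time_s: 24.85
tcp_pos: [0.3947, 0.2822, 0.1299]
ee_rot: [0.0, 0.775, 0.632, -0.0]
ft_force: [0.8, -0.6, -4.4]
finger_gap: 0.0118
finger_force: 60.0
```

Emit:
play_rows(
  steps=[
    [0,0,0.05,0,0,0],
    [0,0,0.1,0,0,0],
    [0,0,0.14,0,0,0],
    [0,0,0.17,0,0,0],
    [0,0,0.19,0,0,0],
    [0,0,0.2,0,0,0],
    [0,0,0.2,0,0,0],
  ],
)

```text
time_s: 25.72
tcp_pos: [0.3946, 0.2825, 0.1102]
ee_rot: [-0.0, 0.775, 0.632, -0.0]
ft_force: [0.1, -0.2, -4.4]
finger_gap: 0.0118
finger_force: 60.0
```

Not yet touching; lower by 2 mm more.

Emit:
play_rows(
  steps=[
    [0,0,0.005,0,0,0],
    [0,0,0.01,0,0,0],
    [0,0,0.015,0,0,0],
    [0,0,0.015,0,0,0],
  ],
)

```text
time_s: 26.22
tcp_pos: [0.3946, 0.2825, 0.1088]
ee_rot: [-0.0, 0.775, 0.632, 0.0]
ft_force: [-0.6, 0.5, -3.4]
finger_gap: 0.0116
finger_force: 60.0
```

Emit:
play_rows(
  steps=[
    [0,0,0.004,0,0,0],
    [0,0,0.008,0,0,0],
    [0,0,0.008,0,0,0],
  ],
)

```text
time_s: 26.6
tcp_pos: [0.3945, 0.2826, 0.1087]
ee_rot: [-0.0, 0.775, 0.632, 0.0]
ft_force: [-4.0, -2.0, 5.5]
finger_gap: 0.0117
finger_force: 60.0
```

Emit:
play_rows(
  steps=[
    [0,0,0,0,0,0],
    [0,0,0,0,0,0],
    [0,0,0,0,0,0],
    [0,0,0,0,0,0],
    [0,0,0,0,0,0],
    [0,0,0,0,0,0],
    [0,0,0,0,0,0],
    [0,0,0,0,0,0],
  ],
  jaw=0.2,
)

```text
time_s: 27.6
tcp_pos: [0.3946, 0.2824, 0.1079]
ee_rot: [-0.0, 0.775, 0.632, -0.0]
ft_force: [0.8, -0.9, -0.2]
finger_gap: 0.055
finger_force: 0.0
```

Emit:
play_rows(
  steps=[
    [0,0,-0.15,0,0,0],
    [0,0,-0.45,0,0,0],
    [0,0,-0.75,0,0,0],
    [0,0,-0.95,0,0,0],
    [0,0,-0.95,0,0,0],
  ],
)

```text
time_s: 28.22
tcp_pos: [0.3959, 0.2834, 0.2053]
ee_rot: [0.0, 0.775, 0.632, 0.002]
ft_force: [0.3, 0.5, 0.3]
finger_gap: 0.0551
finger_force: 0.0
```

Emit:
play_rows(
  steps=[
    [0,0,-0.3,0,0,0],
    [0,-0.3,-0.6,0,0,0],
    [0,-0.6,-0.6,0,0,0],
    [0,-0.6,-0.6,0,0,0],
    [0,-0.6,-0.6,0,0,0],
  ],
)

```text
time_s: 28.85
tcp_pos: [0.3361, 0.2941, 0.2624]
ee_rot: [0.0, 0.775, 0.632, -0.0]
ft_force: [0.2, -0.8, 0.1]
finger_gap: 0.0551
finger_force: 0.0
```

```bash
python3 -c "
from h import *
go(.395,.282,.13,-.2)
a=optics.grab_frame('side')[110:310,220:420];b=optics.grab_frame('top')[130:300,160:460]
cv2.imwrite('pics/s7.png',np.vstack([cv2.resize(a,(500,500),interpolation=2)[:260],cv2.resize(b,(500,283),interpolation=2)]))
"
```

```text
t 28.85 tcp [0.3361 0.2941 0.2624] q [-0.69  0.07 -0.09  2.    0.01  1.07 -0.99] F [ 0.2 -0.8  0.1] gap 0.0551
shift [0.002 0.602 1.324] turn [-0.      0.0001 -0.0005]
```

View pics/s7.png

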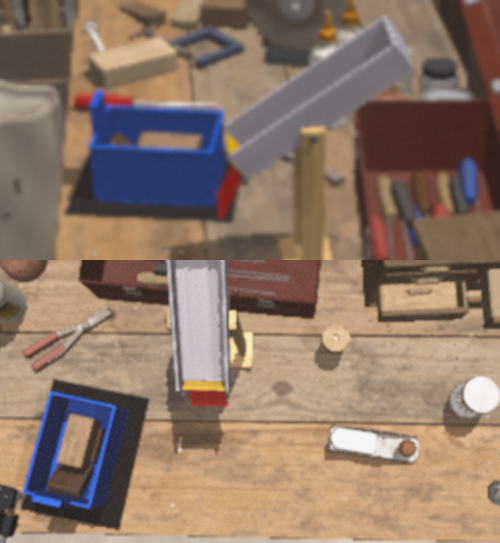

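```bash
python3 -c "
from h import *
print(bot.sign_off())"
```

```text
the job is handed in; nothing more can be done
None
```

The job is handed in: all three blocks slid into the bin, and it stands loaded and upright on the black mat with the gripper clear. The paddle was pressed home at about 11 N by my estimate, the bystanders stayed put, and the clock stood at about 29 s of the 72 s allowed.

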